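# Start the board test from the operator panel

### The job

Start the board test at the operator panel on the bench: with the fingertips, lightly push in the yellow button, then the blue one, then the green one, in that order, pushing each well down so that it stays in. Do not touch the red stop button, leave the things standing round the panel where they are, pick nothing up, and finish with the hand clear of everything.

Things in the scene. Friction and masses are not known exactly. Their poses are not given: they have to be found in the camera images.
- panel: operator panel screwed to the worktop: grey box with white lid, 170 x 170 x 55 mm, origin at the centre of its underside (on the worktop), x and y along its sides, z up. On its lid stand four round push-buttons in a square, 78 mm centre to centre; which button has which corner changes
- yellow_station: the yellow push-button complete: fixed collar 50 mm across and 8 mm high on the panel's lid, with the yellow button in it; origin at the centre of the collar's underside (55 mm above the worktop), z up
- yellow_top (a point): centre of the top face of the yellow button: a flat-topped round cap 36 mm across whose top stands 30 mm above the panel's lid (85 mm above the worktop) before it is pushed; it goes down with the button. When the button is against its stop the cap gives another 7 mm on a soft spring cushion (4 N rising to 18 N, then hard) and comes back up by that when let go
- yellow_button (a joint): how far the yellow button is pushed in, m: 0 = out (start), 0.010 = against its stop. It moves straight down, needs about 3 N, and stays where it is left (it does not spring back); it counts as in from 0.006. Pushing with more than 25 N damages it
- blue_station: the blue push-button complete: fixed collar 50 mm across and 8 mm high on the panel's lid, with the blue button in it; origin at the centre of the collar's underside (55 mm above the worktop), z up
- blue_top (a point): centre of the top face of the blue button: a flat-topped round cap 36 mm across whose top stands 30 mm above the panel's lid (85 mm above the worktop) before it is pushed; it goes down with the button. When the button is against its stop the cap gives another 7 mm on a soft spring cushion (4 N rising to 18 N, then hard) and comes back up by that when let go
- blue_button (a joint): how far the blue button is pushed in, m: 0 = out (start), 0.010 = against its stop. It moves straight down, needs about 3 N, and stays where it is left (it does not spring back); it counts as in from 0.006. Pushing with more than 25 N damages it
- green_station: the green push-button complete: fixed collar 50 mm across and 8 mm high on the panel's lid, with the green button in it; origin at the centre of the collar's underside (55 mm above the worktop), z up
- green_top (a point): centre of the top face of the green button: a flat-topped round cap 36 mm across whose top stands 30 mm above the panel's lid (85 mm above the worktop) before it is pushed; it goes down with the button. When the button is against its stop the cap gives another 7 mm on a soft spring cushion (4 N rising to 18 N, then hard) and comes back up by that when let go
- green_button (a joint): how far the green button is pushed in, m: 0 = out (start), 0.010 = against its stop. It moves straight down, needs about 3 N, and stays where it is left (it does not spring back); it counts as in from 0.006. Pushing with more than 25 N damages it
- stop_station: the red stop button complete: fixed collar 50 mm across on a yellow disc, with a red mushroom head 42 mm across that stands highest of the four; origin at the centre of the collar's underside (55 mm above the worktop), z up. It must not be touched
- stop_top (a point): centre of the top of the red mushroom head, 46 mm above the panel's lid (101 mm above the worktop)
- bottle: loose bystander behind the panel: white squeeze bottle with red nozzle, 47 mm across, 134 mm high, origin at the centre of its underside
- tape: loose bystander behind the panel: roll of black tape lying flat, 62 mm across, 19 mm high, origin at the centre of its underside
- controller: loose bystander to the right of the panel: black panel controller, 87 x 48 x 48 mm (long along its x), origin at the centre of its underside

How it is judged (in metres and radians):
On the way, in this order (a step that is already met when the one before it is completed fails the run):
1. the yellow button is pushed in (value of joint yellow_button above 0.006 m), for 0.1 s.
2. the blue button is pushed in (value of joint blue_button above 0.006 m), for 0.1 s.
3. the green button is pushed in (value of joint green_button above 0.006 m), for 0.1 s.
At the end, for the whole second after the job is handed in: the yellow, blue and green buttons are all in by 6 mm or more of their 10 mm, and the bottle, the tape and the controller stand within 20 mm of where they stood (value of joint each of yellow_button, blue_button, green_button above 0.006 m and distance of each of bottle, tape, controller from where it was at the start of the episode below 0.02 m); the robot touches nothing.
It fails at once if the red stop button is touched (contact force between any of the fingers, the arm and stop_station above 0.3 N).
It fails at once if a button or the panel is pushed with more than 25 N (contact force between any of the fingers, the arm and yellow_station above 25 N or contact force between any of the fingers, the arm and blue_station above 25 N or contact force between any of the fingers, the arm and green_station above 25 N or contact force between any of the fingers, the arm and panel above 25 N).
It fails at once if a bystander is shoved or lifted by more than 20 mm or knocked over (distance of any of bottle, tape, controller from where it was at the start of the episode above 0.02 m or angle between any of bottle, tape, controller's own z axis and vertical above 0.4 rad).
It also fails if it takes over 40 s, if anything falls off the work surface, if the arm or the gripper's body presses on something with over 40 N, if the wrist force passes 120 N, or if a joint passes its speed limit or range.

### The arm

A 7-joint arm with a two-finger parallel gripper is mounted at the origin on a cart in front of the work surface, level with it; the furniture and walls round the work are solid. World frame = base frame: x ahead of the robot, y to its left, z up, the work surface at z = 0. Lengths are in m, angles in degrees, forces in N, time in s.
With the tool pointing down it reaches from about 0.425 to 0.875 m from the base axis. Payload 4.7 kg.
Tool frame: the origin (TCP) lies on the centre line of the jaws, within the pads' length; the fingertips stand env.nose_length ahead of it and the grasp point (between the pads) lies 8 mm behind it (env.nose_length is the distance from the TCP to the fingertips, in m); y points along the fingers, z is the direction in which the jaws open and shut, and the axes are right-handed (so a half turn about y gives the same grasp; the last joint's range is limited). The gripper opens to 87 mm and grips with 3 to 60 N. Pads are 19 mm wide; open, the fingers measure 117 mm over their backs; the gripper's body (75 mm by 190 mm) begins 51 mm behind the grasp point.
Start: joints at [-70.525, 18.392, -4.016, 83.108, 1.295, 78.541, -3.26], TCP at [0.208, 0.616, 0.234] pointing down, gripper open.
Joint ranges: [-163.93, 163.93], [-17.29, 119.83], [-79.2, 71.16], [3.27, 140.29], [-89.18, 269.18], [5.43, 117.66], [-154.24, 154.24]. Speed limits (degrees/s): [147.25, 147.25, 180, 180, 180, 180, 180].

### API

Orientations are given as [roll, pitch, yaw] about the fixed x, y, z axes, in that order (R = Rz(yaw) Ry(pitch) Rx(roll)).
In Python, from cell import env, read_camera, camera_info, job, models gives the robot as it stands.
- The arm moves only by the tool move_arm, never from a script. Its argument "moves" is a list of rows, each a list of 6 numbers: the shift along the tool's x, y, z in mm, then the turn, a rotation vector about the tool's x, y, z in degrees. In form: [[x, y, z, ax, ay, az], ...]. A call has 1 to 20 rows; each row is the pose to reach, as a shift and turn from the pose commanded when the call began, along the tool's axes at that moment; what a row does not reach only later rows make up. A row lasts 1/12 s, in which the tool goes at most 41.7 mm and 7.16 degrees, less where a joint would pass 70% of its speed; a pose out of reach is approached as far as the arm can. A call with a gripper value outside its range is refused whole. "claw" is the finger opening in mm, from 0 to 87, set as the call begins (left out, the last holds). The fingers move at their own pace and stop on an object; "newtons" is the grip in N (left out, the last holds). Time passes only in rows, so rows that repeat a pose let the fingers close. It gives the time, the measured TCP pose, the force and the opening at its end, in the units of the state.
- env.get_obs(): the state, without advancing time (a new reading comes with each control period).
- read_camera(name): name is "side" or "top" or "wrist"; returns (picture, depth): 384x512x3 uint8, red, green, blue; 384x512 float32, m along the optical axis (not along the pixel's ray), 0 where there is no reading.
- camera_info(name): a dict with "fx", "fy", "cx", "cy" (pixels), "R" (3x3) and "t" (3): a world point X has camera coordinates R X + t. Camera axes: x right, y down, z forward; pixel columns grow to the right and rows downward; lengths in m; the calibration is good to about 2 mm. The wrist camera is an equidistant fisheye: a pixel r from the principal point sees the ray r / f radians off the axis. A picture is of the moment at which its call begins: read the wrist's pose just before it. camera_info takes no time and is no camera call; for the wrist camera it gives the pose at the moment of the call.
- job.sign_off(): hands the job in, once; it reports no verdict.
Trained networks look in the newest picture that a camera, given by its name, has taken for a name from the list of things; names that differ only in an ending like _2 or _b are one class to them, and where a whole thing is asked for, a point or a joint stands for the part that bears it (a point fixed in the world has none). Each returns a list of dicts, best first, with "score" (0 to 1); they miss things now and then, are a little off and sometimes report something else, mostly with a low value. They report only what shows in the picture. A call takes as long as a camera call.
- models.spot_in(target, camera): "point" ([x, y, z] in m, in world coordinates, good to about 4 mm: the middle of the surface that is visible of it).
- models.cut_out(target, camera): "mask" (384x512 bool, what is visible of it).
The state is a dict: "time_s": time; "qpos": joint angles; "joint_velocities": joint speeds; "effort": joint torques, N m; "tool_pos": TCP position; "tool_rot": TCP orientation; "force": force on the tool from outside, world axes, zero at the start; "wrist_torque": the same for the moment, N m; "grip_width": finger opening in m.
Only numpy, scipy, OpenCV 4.12 (cv2) and the standard library are available. Lean on these libraries where they do the work, as an engineer would, in place of code of your own. Each camera call takes 0.05 s, during which the arm holds its last target.

## Working session

There is one attempt and no reset: what is moved stays moved. The work goes in short steps, Python scripts to look and compute and a tool call to move; the robot and the scene stay as the last step left them, time stands still between calls to the robot, and variables do not carry over. Pictures are saved under pics/ and viewed, and the job is handed in when it is done.

Besides the shell and the picture viewer there is one more tool, called after "Emit:" in YAML: its name, and indented under it one key for each argument. move_arm: Moves the arm, as the interface text tells. Its arguments: {"type":"object","properties":{"moves":{"type":"array","items":{"type":"array","items":{"type":"number"}}},"claw":{"type":"number"},"newtons":{"type":"number"}},"required":["moves"]}

```bash
ls; mkdir -p pics; cat > a.py <<'E'
from cell import env, read_camera, camera_info, job, models
import cv2, numpy as np
o=env.get_obs(); print(o['time_s'],o['tool_pos'],o['tool_rot'],o['force'],o['grip_width'],env.nose_length)
for n in ['top','side']:
    p,d=read_camera(n); cv2.imwrite(f'pics/{n}0.png',p[:,:,::-1])
    for t in ['yellow_top','blue_top','green_top','stop_top','panel','bottle','controller','tape']:
        r=models.spot_in(t,n)[:2]
        print(n,t,[(np.round(x['point'],4),round(x['score'],2)) for x in r])
print(env.get_obs()['time_s'])
E
python3 a.py
```

```text
pics
0.0 [0.20791599 0.61527447 0.2324616 ] [-9.01104691e+01 -6.01733145e-03 -1.86656214e+01] [ 0.13913142 -0.48424877  0.02118494] 0.08661491145547084 0.011
top yellow_top [(array([ 0.4789, -0.3442,  0.0854]), 0.7)]
top blue_top [(array([ 0.5548, -0.3243,  0.0848]), 0.51), (array([ 0.5484, -0.326 ,  0.0829]), 0.38)]
top green_top [(array([ 0.4621, -0.2597,  0.0832]), 0.51)]
top stop_top [(array([ 0.5381, -0.2491,  0.1017]), 0.65)]
top panel [(array([ 0.5076, -0.2937,  0.0559]), 0.61)]
top bottle [(array([ 0.6389, -0.3281,  0.0822]), 0.77)]
top controller [(array([ 0.5516, -0.4256,  0.0479]), 0.96), (array([ 0.6362, -0.3307,  0.084 ]), 0.21)]
top tape [(array([ 0.6393, -0.2412,  0.0155]), 0.59)]
side yellow_top [(array([ 0.4766, -0.3501,  0.0809]), 0.59)]
side blue_top [(array([ 0.5494, -0.3316,  0.088 ]), 0.68), (array([ 0.4755, -0.352 ,  0.0839]), 0.53)]
side green_top [(array([ 0.4605, -0.2748,  0.0826]), 0.74)]
side stop_top [(array([ 0.5366, -0.2549,  0.097 ]), 0.68), (array([ 0.4759, -0.3478,  0.0837]), 0.44)]
side panel [(array([ 0.4987, -0.3537,  0.0539]), 0.8)]
side bottle [(array([ 0.6428, -0.3453,  0.0612]), 0.9)]
side controller [(array([ 0.547 , -0.4434,  0.0417]), 0.59)]
side tape [(array([ 0.6405, -0.2424,  0.0214]), 0.62), (array([ 0.4712, -0.3487,  0.0742]), 0.18)]
0.9
```

View pics/top0.png

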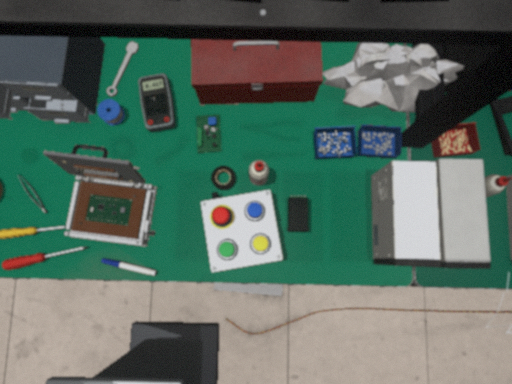

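View pics/side0.png

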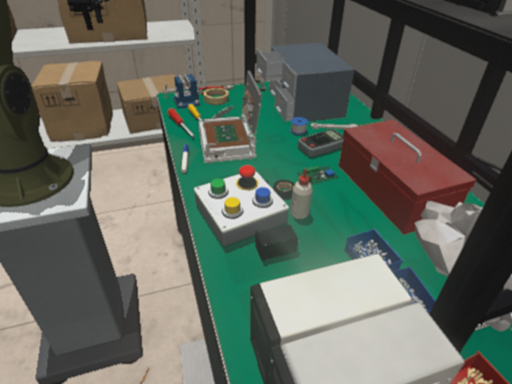

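```bash
cat > b.py <<'E'
from cell import env, read_camera, camera_info, models
import cv2, numpy as np
from scipy.spatial.transform import Rotation as R
p,d=read_camera('top'); c=camera_info('top'); cv2.imwrite('pics/top1.png',p[:,:,::-1])
v,u=np.mgrid[:384,:512]
X=np.stack([(u-c['cx'])/c['fx']*d,(v-c['cy'])/c['fy']*d,d],-1)
W=(X-c['t'])@c['R']
near=(np.hypot(W[...,0]-.508,W[...,1]+.293)<.09)
hsv=cv2.cvtColor(p,cv2.COLOR_RGB2HSV)
for n,xy in dict(yellow=(.479,-.344),blue=(.553,-.325),green=(.462,-.26),stop=(.538,-.249)).items():
    z0=.076 if n!='stop' else .09
    m=(np.hypot(W[...,0]-xy[0],W[...,1]-xy[1])<.03)&(W[...,2]>z0)&(W[...,2]<.11)
    print(n,m.sum(),W[m].mean(0).round(4),(W[m].min(0)+W[m].max(0)).round(4)/2,(u[m].mean(),v[m].mean()))
o=env.get_obs(); print(R.from_euler('xyz',o['tool_rot'],degrees=True).as_matrix().round(3))
E
python3 b.py
```

```text
yellow 193 [ 0.4779 -0.3381  0.0844] [ 0.47815 -0.33795  0.0842 ] (np.float64(259.6165803108808), np.float64(242.5544041450777))
blue 187 [ 0.5541 -0.3231  0.0843] [ 0.5542  -0.32255  0.0831 ] (np.float64(253.72727272727272), np.float64(208.93582887700535))
green 198 [ 0.4629 -0.2621  0.0842] [ 0.46305 -0.26165  0.0824 ] (np.float64(225.73737373737373), np.float64(248.55555555555554))
stop 257 [ 0.5387 -0.2471  0.0978] [ 0.53875 -0.24625  0.09685] (np.float64(219.67315175097275), np.float64(214.27237354085602))
[[ 0.947  0.     0.32 ]
 [-0.32   0.     0.947]
 [ 0.    -1.     0.   ]]
```

```bash
cat > c.py <<'E'
from cell import env, read_camera, camera_info
import numpy as np
from scipy.spatial.transform import Rotation as R
p,d=read_camera('top'); c=camera_info('top')
v,u=np.mgrid[:384,:512]
X=np.stack([(u-c['cx'])/c['fx']*d,(v-c['cy'])/c['fy']*d,d],-1)
W=(X-c['t'])@c['R']
for x in np.arange(.3,.9,.1):
    print(round(x,1),[round(float(W[...,2][(abs(W[...,0]-x)<.05)&(abs(W[...,1]-y)<.05)&(d>0)].max(initial=-1)),2) for y in np.arange(.8,-.6,-.1)])
o=env.get_obs(); M=R.from_euler('xyz',o['tool_rot'],degrees=True).as_matrix()
p0=o['tool_pos']; print(o['time_s'],o['qpos'].round(1) if hasattr(o['qpos'],'round') else o['qpos'])
for a in [71.3,60,50,40,30,20,10,0,-10,-20,-30,-35]:
    r=.65-.06*(71.3-a)/106; q=np.array([r*np.cos(np.radians(a)),r*np.sin(np.radians(a)),.36])
    print(a,q.round(3),(M.T@(q-p0)*1000).round())
E
python3 c.py
```

```text
0.3 [-0.74, -0.74, -0.74, -0.74, -0.74, -0.74, -0.74, -0.74, -0.74, -0.74, -0.74, -0.74, -0.74, -0.74]
0.4 [-1.0, -1.0, -1.0, -1.0, -1.0, 0.03, 0.03, 0.01, 0.02, 0.02, 0.06, 0.09, 0.06, 0.0]
0.5 [-1.0, -1.0, -1.0, -1.0, -1.0, 0.02, 0.02, 0.06, 0.05, 0.07, 0.1, 0.1, 0.09, 0.05]
0.6 [-1.0, -1.0, -1.0, -1.0, -1.0, 0.01, 0.01, 0.2, 0.21, 0.2, 0.1, 0.13, 0.08, 0.0]
0.7 [-1.0, -1.0, -1.0, -1.0, -1.0, 0.0, 0.0, 0.2, 0.51, 0.51, 0.51, 0.51, 0.51, 0.51]
0.8 [-1.0, -1.0, -1.0, -1.0, -1.0, 0.14, 0.18, 0.18, 0.51, 0.51, 0.51, 0.51, 0.51, 0.51]
0.9 [-1.0, -1.0, -1.0, -1.0, -1.0, -1.0, 0.18, 0.18, 0.03, 0.04, 0.13, 0.16, 0.15, 0.15]
1.0 [-70.5  18.4  -4.   83.1   1.3  78.5  -3.3]
71.3 [0.208 0.616 0.36 ] [   0. -126.   -0.]
60 [0.322 0.557 0.36 ] [ 126. -126.  -19.]
50 [0.41  0.489 0.36 ] [ 232. -126.  -56.]
40 [0.484 0.406 0.36 ] [ 329. -126. -110.]
30 [0.543 0.313 0.36 ] [ 414. -126. -179.]
20 [0.584 0.212 0.36 ] [ 485. -126. -262.]
10 [0.606 0.107 0.36 ] [ 540. -126. -355.]
0 [0.61 0.   0.36] [ 578. -126. -455.]
-10 [ 0.595 -0.105  0.36 ] [ 597. -126. -559.]
-20 [ 0.562 -0.205  0.36 ] [ 598. -126. -664.]
-30 [ 0.513 -0.296  0.36 ] [ 581. -126. -766.]
-35 [ 0.483 -0.338  0.36 ] [ 566. -126. -816.]
```

```bash
cat > e.py <<'E'
from cell import env, read_camera, camera_info
import numpy as np
from scipy.spatial.transform import Rotation as R
for n in ['top','side']:
    p,d=read_camera(n); c=camera_info(n)
    v,u=np.mgrid[:384,:512]
    X=np.stack([(u-c['cx'])/c['fx']*d,(v-c['cy'])/c['fy']*d,d],-1)
    W=(X-c['t'])@c['R']; print(n,'campos',(-c['R'].T@c['t']).round(2))
    m=(W[...,2]>.25)&(d>0)&(W[...,0]>.3)&(W[...,0]<1)&(W[...,1]<.6)
    for y in np.arange(.6,-.8,-.1):
        k=m&(abs(W[...,1]-y)<.05)
        if k.any(): print(round(y,1),k.sum(),W[k].min(0).round(2),W[k].max(0).round(2))
o=env.get_obs(); M=R.from_euler('xyz',o['tool_rot'],degrees=True).as_matrix()
p0=o['tool_pos']
for a in [71.3,60,50,40,30,20,10,0,-10,-20,-30,-35]:
    r=max(.52,.65-.13*(71.3-a)/30); q=np.array([r*np.cos(np.radians(a)),r*np.sin(np.radians(a)),.29])
    print(a,q.round(3),(M.T@(q-p0)*1000).round())
for q in [(.478,-.338,.2),(.478,-.338,.096)]:print(q,(M.T@(np.array(q)-p0)*1000).round())
E
python3 e.py
```

```text
top campos [ 0.45 -0.33  0.94]
0.0 1435 [ 0.73 -0.05  0.47] [0.76 0.02 0.51]
-0.1 2862 [ 0.73 -0.15  0.47] [ 0.77 -0.05  0.51]
-0.2 2991 [ 0.73 -0.25  0.47] [ 0.77 -0.15  0.51]
-0.3 3121 [ 0.73 -0.35  0.47] [ 0.77 -0.25  0.51]
-0.4 3245 [ 0.73 -0.45  0.47] [ 0.77 -0.35  0.51]
-0.5 3378 [ 0.73 -0.55  0.47] [ 0.77 -0.45  0.51]
-0.6 3452 [ 0.73 -0.65  0.47] [ 0.78 -0.55  0.51]
-0.7 2617 [ 0.73 -0.75  0.25] [ 0.77 -0.65  0.5 ]
side campos [ 0.33 -0.96  0.63]
0.4 286 [0.73 0.42 0.25] [0.77 0.45 0.33]
-0.3 94 [ 0.73 -0.35  0.47] [ 0.73 -0.28  0.49]
-0.4 634 [ 0.73 -0.45  0.47] [ 0.74 -0.35  0.51]
-0.5 2140 [ 0.73 -0.55  0.47] [ 0.83 -0.45  0.52]
-0.6 2983 [ 0.73 -0.65  0.47] [ 0.82 -0.55  0.53]
-0.7 2584 [ 0.73 -0.75  0.25] [ 0.74 -0.65  0.48]
71.3 [0.208 0.616 0.29 ] [  0. -56.  -0.]
60 [0.301 0.521 0.29 ] [118. -56. -61.]
50 [0.358 0.427 0.29 ] [ 203.  -56. -131.]
40 [0.398 0.334 0.29 ] [ 270.  -56. -206.]
30 [0.45 0.26 0.29] [ 343.  -56. -260.]
20 [0.489 0.178 0.29 ] [ 406.  -56. -325.]
10 [0.512 0.09  0.29 ] [ 456.  -56. -401.]
0 [0.52 0.   0.29] [ 493.  -56. -484.]
-10 [ 0.512 -0.09   0.29 ] [ 514.  -56. -572.]
-20 [ 0.489 -0.178  0.29 ] [ 520.  -56. -662.]
-30 [ 0.45 -0.26  0.29] [ 510.  -56. -752.]
-35 [ 0.426 -0.298  0.29 ] [ 499.  -56. -796.]
(0.478, -0.338, 0.2) [ 561.   34. -817.]
(0.478, -0.338, 0.096) [ 561.  138. -817.]
```

Emit:
move_arm:
  moves:
    - [20,-10,-10,0,0,0]
    - [50,-20,-25,0,0,0]
    - [80,-35,-40,0,0,0]
    - [110,-50,-58,0,0,0]
    - [140,-56,-80,0,0,0]
    - [170,-56,-105,0,0,0]
    - [200,-56,-130,0,0,0]
    - [225,-56,-157,0,0,0]
    - [250,-56,-183,0,0,0]
    - [277,-56,-208,0,0,0]
    - [305,-56,-230,0,0,0]
    - [330,-56,-252,0,0,0]
    - [355,-56,-274,0,0,0]
    - [380,-56,-298,0,0,0]
    - [404,-56,-323,0,0,0]
    - [422,-56,-352,0,0,0]
    - [440,-56,-380,0,0,0]
    - [456,-56,-408,0,0,0]
    - [475,-56,-435,0,0,0]
    - [475,-56,-435,0,0,0]
  claw: 0

```text
time_s: 2.77
tool_pos: [0.5202, 0.0431, 0.2902]
tool_rot: [-90.1, -0.2, -19.3]
force: [-0.7, -1.1, 0.8]
grip_width: 0.0004
```

```bash
cat > f.py <<'E'
from cell import env
import numpy as np,sys
from scipy.spatial.transform import Rotation as R
o=env.get_obs(); M=R.from_euler('xyz',o['tool_rot'],degrees=True).as_matrix();p0=o['tool_pos']
print(o['time_s'],np.round(o['qpos'],1),p0.round(4),np.round(o['tool_rot'],2),np.round(o['force'],1),o['grip_width'])
for n,q in dict(arc0=(.512,-.09,.27),arc1=(.489,-.2,.25),yel=(.478,-.338,.15),blue=(.554,-.323,.15),green=(.463,-.262,.15)).items():print(n,(M.T@(np.array(q)-p0)*1000).round(1))
E
python3 f.py
```

```text
2.7667 [-32.7   0.8  25.3  97.1  -0.1  82.1  63.3] [0.5202 0.0431 0.2902] [-90.14  -0.17 -19.3 ] [-0.7 -1.1  0.8] 0.00042912224932253114
arc0 [  36.2   20.6 -128.3]
arc1 [  50.8   40.9 -239.6]
yel [  85.7  141.3 -373.3]
blue [ 152.5  141.5 -334. ]
green [  46.5  141.1 -306.5]
```

Emit:
move_arm:
  moves:
    - [10,5,-35,0,0,0]
    - [20,10,-70,0,0,0]
    - [30,15,-105,0,0,0]
    - [38,20,-140,0,0,0]
    - [44,25,-175,0,0,0]
    - [50,30,-210,0,0,0]
    - [55,40,-245,0,0,0]
    - [62,50,-280,0,0,0]
    - [70,60,-312,0,0,0]
    - [78,75,-345,0,0,0]
    - [86,90,-373,0,0,0]
    - [86,105,-373,0,0,0]
    - [86,120,-373,0,0,0]
    - [86,120,-373,0,0,0]
    - [86,120,-373,0,0,0]

```text
time_s: 4.02
tool_pos: [0.4807, -0.3287, 0.1691]
tool_rot: [-90.0, 0.1, -18.7]
force: [0.1, -0.5, 0.6]
grip_width: 0.0
```

```bash
cat > g.py <<'E'
from cell import env, read_camera
import cv2,sys
for n in ['wrist','side']:
    p,d=read_camera(n); cv2.imwrite(f'pics/{n}_{sys.argv[1]}.png',p[:,:,::-1])
E
python3 f.py; python3 g.py A
```

```text
4.0167 [ -6.   15.4  44.3  99.2 -11.4  70.1 112.6] [ 0.4807 -0.3287  0.1691] [-89.99   0.09 -18.65] [ 0.1 -0.5  0.6] 1.7635659686181986e-05
arc0 [ -46.9 -100.8  236.2]
arc1 [-33.4 -80.9 124.6]
yel [ 0.4 19.1 -9.7]
blue [67.6 19.  28.8]
green [-38.1  19.1  57.5]
```

View pics/wrist_A.png

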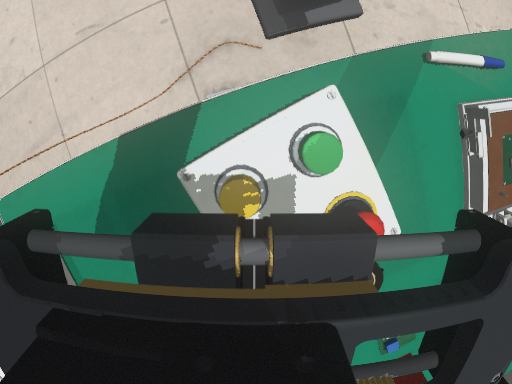

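View pics/side_A.png

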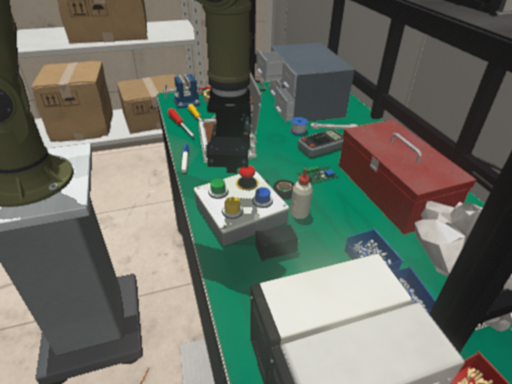

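Emit:
move_arm:
  moves:
    - [0,15,-5,0,0,0]
    - [0,30,-10,0,0,0]
    - [0,45,-10,0,0,0]
    - [0,60,-10,0,0,0]
    - [0,63,-10,0,0,0]
    - [0,63,-10,0,0,0]
    - [0,63,-10,0,0,0]

```text
time_s: 4.7
tool_pos: [0.4786, -0.3388, 0.1078]
tool_rot: [-90.0, -0.1, -18.6]
force: [-0.0, -0.4, -0.0]
grip_width: 0.0004
```

```bash
python3 f.py; python3 - <<'E'
from cell import read_camera
import cv2
p,d=read_camera('side'); cv2.imwrite('pics/sB.png',cv2.resize(p[130:260,170:330,::-1],None,fx=4,fy=4,interpolation=cv2.INTER_CUBIC))
p,d=read_camera('top'); cv2.imwrite('pics/tB.png',cv2.resize(p[130:290,170:330,::-1],None,fx=3.5,fy=3.5,interpolation=cv2.INTER_CUBIC))
E
```

```text
4.7 [ -3.5  19.7  43.2 102.5 -14.9  63.7 116.2] [ 0.4786 -0.3388  0.1078] [-90.    -0.1  -18.63] [-0.  -0.4 -0. ] 0.0003742177435478097
arc0 [ -47.6 -162.3  246.4]
arc1 [ -34.3 -142.3  134.9]
yel [ -0.8 -42.2   0.6]
blue [ 66.4 -42.1  39.1]
green [-39.3 -42.3  67.8]
```

View pics/sB.png

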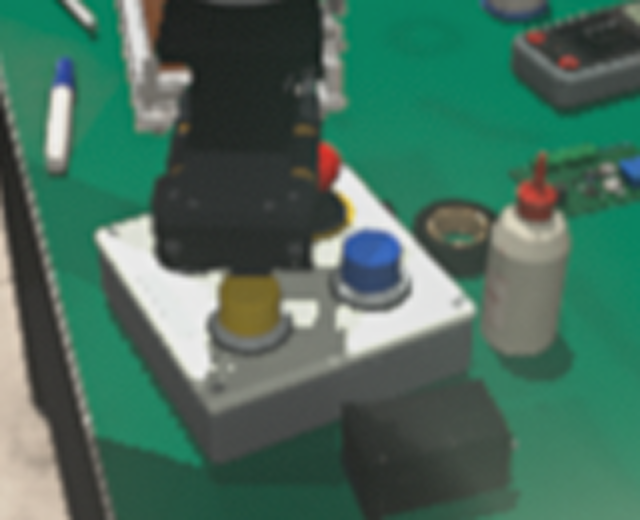

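View pics/tB.png

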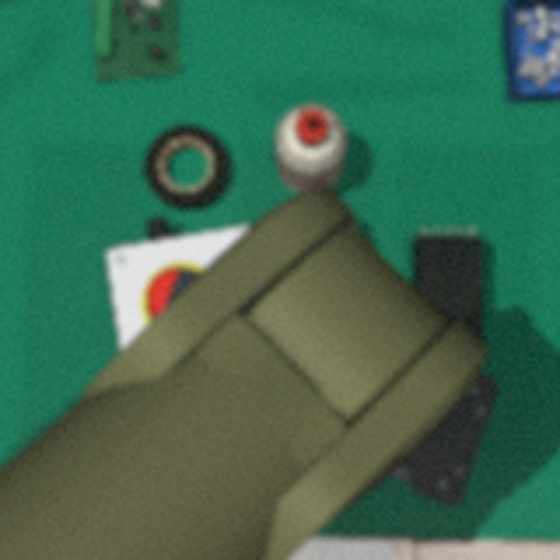

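Emit:
move_arm:
  moves:
    - [0,6,0,0,0,0]
    - [0,10,0,0,0,0]
    - [0,13,0,0,0,0]
    - [0,15,0,0,0,0]
    - [0,17,0,0,0,0]
    - [0,19,0,0,0,0]
    - [0,21,0,0,0,0]
    - [0,21,0,0,0,0]
    - [0,21,0,0,0,0]

```text
time_s: 5.55
tool_pos: [0.4782, -0.3388, 0.0859]
tool_rot: [-90.0, -0.0, -18.7]
force: [1.1, 0.4, 5.1]
grip_width: 0.0005
```

Emit:
move_arm:
  moves:
    - [0,1,0,0,0,0]
    - [0,2,0,0,0,0]
    - [0,2,0,0,0,0]
    - [0,2,0,0,0,0]

```text
time_s: 5.88
tool_pos: [0.4782, -0.3389, 0.0844]
tool_rot: [-90.0, -0.1, -18.7]
force: [-0.7, 2.5, 7.7]
grip_width: 0.0006
```

Emit:
move_arm:
  moves:
    - [0,-15,0,0,0,0]
    - [0,-35,0,0,0,0]
    - [0,-50,0,0,0,0]
    - [20,-50,12,0,0,0]
    - [42,-50,25,0,0,0]
    - [63,-50,38,0,0,0]
    - [63,-50,38,0,0,0]
    - [63,-40,38,0,0,0]
    - [63,-25,38,0,0,0]
    - [63,-23,38,0,0,0]
    - [63,-23,38,0,0,0]

```text
time_s: 6.8
tool_pos: [0.5472, -0.3228, 0.1046]
tool_rot: [-90.0, 0.2, -18.8]
force: [-0.0, 0.0, -0.4]
grip_width: 0.0008
```

```bash
python3 f.py; python3 - <<'E'
from cell import read_camera
import cv2
p,d=read_camera('side'); cv2.imwrite('pics/sC.png',cv2.resize(p[130:260,170:330,::-1],None,fx=4,fy=4,interpolation=cv2.INTER_CUBIC))
E
```

```text
6.8 [ -3.8  26.1  41.   95.1 -18.3  66.  113.1] [ 0.5472 -0.3228  0.1046] [-90.     0.25 -18.76] [-0.   0.  -0.4] 0.0007741167883551267
arc0 [-108.9 -165.   209.1]
arc1 [ -95.2 -145.    97.6]
yel [-60.8 -45.2 -36.6]
blue [  6.3 -45.5   2. ]
green [-99.4 -45.   30.5]
```

View pics/sC.png

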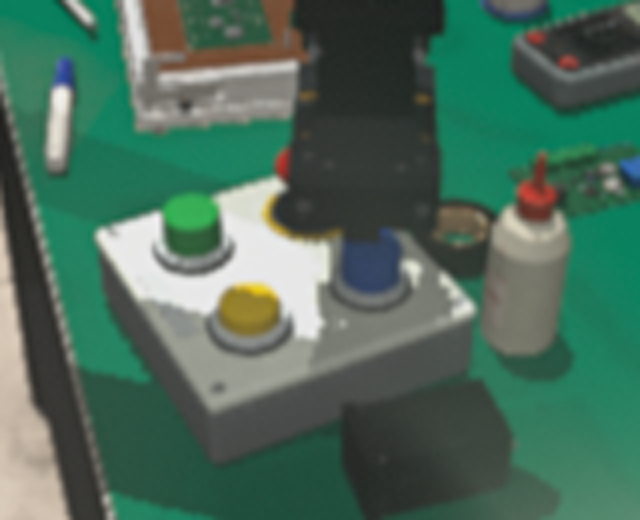

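Emit:
move_arm:
  moves:
    - [2,4,0,0,0,0]
    - [2,8,0,0,0,0]
    - [2,11,0,0,0,0]
    - [2,13,0,0,0,0]
    - [2,15,0,0,0,0]
    - [2,17,0,0,0,0]
    - [2,19,0,0,0,0]
    - [2,20,0,0,0,0]
    - [2,20,0,0,0,0]

```text
time_s: 7.6
tool_pos: [0.5517, -0.3237, 0.0866]
tool_rot: [-90.0, -0.0, -18.7]
force: [0.5, -0.7, 0.7]
grip_width: 0.0005
```

Emit:
move_arm:
  moves:
    - [2,1,0,0,0,0]
    - [2,2,0,0,0,0]
    - [2,3,0,0,0,0]
    - [2,3,0,0,0,0]
    - [2,3,0,0,0,0]

```text
time_s: 8.02
tool_pos: [0.5527, -0.3241, 0.0842]
tool_rot: [-90.0, 0.1, -18.7]
force: [-4.6, 1.4, 8.5]
grip_width: 0.0004
```

Emit:
move_arm:
  moves:
    - [0,-15,0,0,0,0]
    - [0,-35,0,0,0,0]
    - [0,-60,0,0,0,0]
    - [0,-65,0,0,0,0]
    - [-30,-65,8,0,0,0]
    - [-60,-65,17,0,0,0]
    - [-90,-65,26,0,0,0]
    - [-105,-65,30,0,0,0]
    - [-105,-60,30,0,0,0]
    - [-105,-40,30,0,0,0]
    - [-105,-25,30,0,0,0]
    - [-105,-23,30,0,0,0]
    - [-105,-23,30,0,0,0]
    - [-105,-23,30,0,0,0]

```text
time_s: 9.18
tool_pos: [0.464, -0.2627, 0.1067]
tool_rot: [-90.0, -0.0, -18.7]
force: [0.4, 0.4, -0.2]
grip_width: 0.0004
```

```bash
python3 f.py; python3 - <<'E'
from cell import read_camera
import cv2
p,d=read_camera('side'); cv2.imwrite('pics/sD.png',cv2.resize(p[130:260,170:330,::-1],None,fx=4,fy=4,interpolation=cv2.INTER_CUBIC))
E
```

```text
9.1833 [-12.6  12.2  43.7 109.8  -9.5  61.6 106.4] [ 0.464  -0.2627  0.1067] [-9.005e+01 -1.000e-02 -1.868e+01] [ 0.4  0.4 -0.2] 0.00044270204231612473
arc0 [  -9.8 -163.5  178.8]
arc1 [   3.6 -143.4   67.3]
yel [ 37.4 -43.3 -66.9]
blue [104.6 -43.3 -28.4]
green [ -1.2 -43.3   0.3]
```

View pics/sD.png

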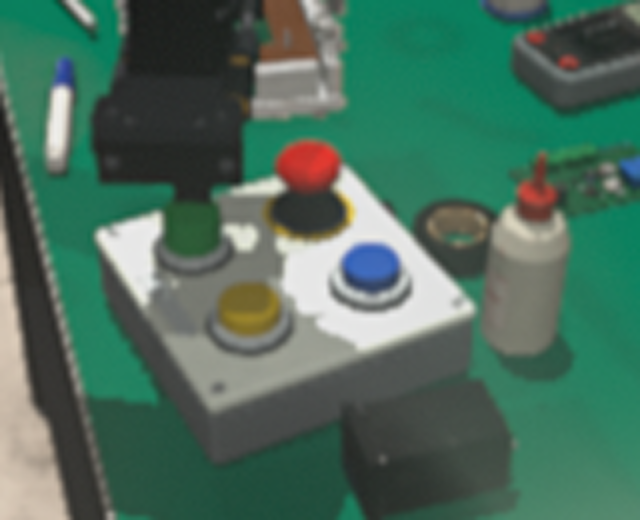

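Emit:
move_arm:
  moves:
    - [0,4,0,0,0,0]
    - [0,8,0,0,0,0]
    - [0,11,0,0,0,0]
    - [0,13,0,0,0,0]
    - [0,15,0,0,0,0]
    - [0,17,0,0,0,0]
    - [0,19,0,0,0,0]
    - [0,21,0,0,0,0]
    - [0,22,0,0,0,0]
    - [0,22,0,0,0,0]
    - [0,22,0,0,0,0]

```text
time_s: 10.15
tool_pos: [0.4639, -0.2623, 0.0851]
tool_rot: [-90.0, -0.0, -18.7]
force: [-0.9, 0.8, 6.2]
grip_width: 0.0001
```

Emit:
move_arm:
  moves:
    - [0,1,0,0,0,0]
    - [0,1,0,0,0,0]
    - [0,1,0,0,0,0]

```text
time_s: 10.4
tool_pos: [0.4639, -0.2623, 0.0843]
tool_rot: [-90.0, -0.0, -18.7]
force: [-0.9, 0.3, 8.5]
grip_width: 0.0004
```

Emit:
move_arm:
  moves:
    - [0,-15,0,0,0,0]
    - [0,-40,0,0,0,0]
    - [0,-75,0,0,0,0]
    - [0,-110,0,0,0,0]
    - [0,-145,0,0,0,0]
    - [0,-165,20,0,0,0]
    - [0,-180,50,0,0,0]
    - [0,-180,85,0,0,0]
    - [0,-180,120,0,0,0]
    - [0,-180,155,0,0,0]
    - [0,-180,180,0,0,0]
    - [0,-180,200,0,0,0]
    - [0,-180,200,0,0,0]
    - [0,-180,200,0,0,0]
    - [0,-180,200,0,0,0]

```text
time_s: 11.65
tool_pos: [0.527, -0.0739, 0.2631]
tool_rot: [-90.1, 0.0, -18.7]
force: [-0.6, -0.6, -0.9]
grip_width: 0.0003
```

```bash
sed 's/top1/top9/' b.py > b2.py; python3 b2.py; python3 f.py; python3 - <<'E'
from cell import read_camera,models
import cv2
p,d=read_camera('side'); cv2.imwrite('pics/sE.png',cv2.resize(p[130:260,170:330,::-1],None,fx=4,fy=4,interpolation=cv2.INTER_CUBIC))
read_camera('top')
for t in ['bottle','tape','controller']: print(t,[x['point'] for x in models.spot_in(t,'top')[:1]],[x['point'] for x in models.spot_in(t,'side')[:1]])
E
```

```text
yellow 26 [ 0.4785 -0.3387  0.0768] [ 0.47735 -0.33905  0.07725] (np.float64(259.84615384615387), np.float64(242.42307692307693))
blue 24 [ 0.5556 -0.3206  0.0768] [ 0.55625 -0.3224   0.0771 ] (np.float64(252.70833333333334), np.float64(208.70833333333334))
green 28 [ 0.4618 -0.2631  0.077 ] [ 0.46315 -0.26195  0.0772 ] (np.float64(226.39285714285714), np.float64(249.10714285714286))
stop 255 [ 0.5388 -0.2471  0.0978] [ 0.5387  -0.24625  0.0973 ] (np.float64(219.69019607843137), np.float64(214.21176470588236))
[[ 0.947 -0.001  0.322]
 [-0.322 -0.001  0.947]
 [-0.    -1.    -0.001]]
11.7 [-27.8   2.9  34.4  98.4  -1.6  79.2  78.1] [ 0.5269 -0.0744  0.2633] [-9.004e+01  2.000e-02 -1.880e+01] [-0.5 -0.2 -0.4] 0.00033944891542281205
arc0 [ -9.1  -6.7 -19.6]
arc1 [   4.6   13.4 -131.1]
yel [  38.7  113.5 -265.2]
blue [ 105.8  113.4 -226.5]
green [  -0.   113.5 -198.1]
bottle [[0.6384, -0.331, 0.0812]] [[0.6409, -0.3481, 0.0619]]
tape [[0.64, -0.2426, 0.0168]] [[0.6415, -0.2434, 0.0197]]
controller [[0.5528, -0.4244, 0.0503]] [[0.5493, -0.4444, 0.0401]]
```

View pics/sE.png

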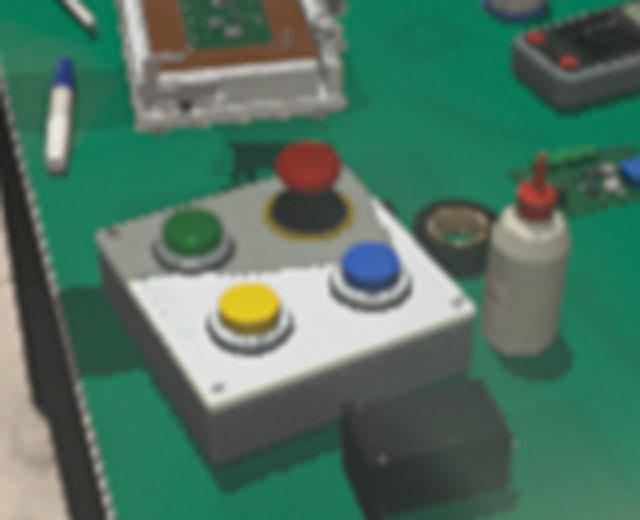

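View pics/top9.png

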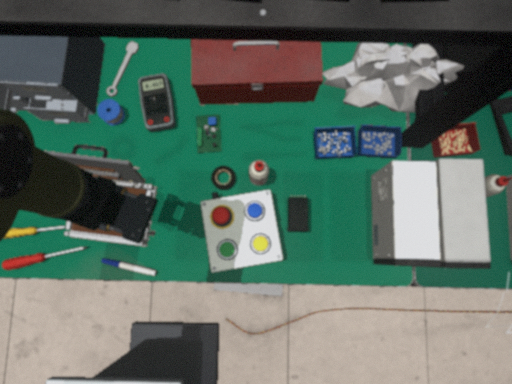

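All three caps now sit low, the bystanders have not moved, and the hand is clear.

```bash
python3 -c "
from cell import job
print(job.sign_off())"
```

```text
the job is handed in; nothing more can be done
None
```

I pushed the yellow, blue and green buttons in that order with the closed fingertips, then backed the hand off and handed the job in at about 11.9 s. `sign_off` gives no verdict, so the outcome rests on my own checks.

- **Pushes:** each button was pressed onto its cushion. The measured force just before letting go was 7.7 N for yellow, 8.5 N for blue and 8.5 N for green. The blue push also showed a sideways force of about 4.6 N, because I shifted the tool 2 mm more than intended while in contact.
- **Buttons:** in the last pictures all three caps sit low. Most of each cap is below 76 mm above the worktop, against about 84 mm measured before. The few pixels above that level look like depth noise. With the force readings, this fits all three being at their stops.
- **Red stop button:** its position read the same before and after, and it was never approached.
- **Bystanders:** the bottle, tape and controller all read within about 4 mm of their starting positions, which is the accuracy of the measurement.
- **Hand:** it finished free in the air, with the fingertips about 250 mm above the worktop and a force reading near zero.

No check failed or disagreed.

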